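# Set the air regulator and lock it

### The job

Turn the small upper knob of the air regulator clockwise until the gauge's needle points at the set marker on the gauge's rim. Then tighten the big lock ring under the knob, clockwise, until it is firmly finger-tight on its fibre washer, without moving the knob off its setting and without overtightening. Let go and leave the other things on the bench where they are.

Things in the scene. Friction and masses are not known exactly. Their poses are not given: they have to be found in the camera images.
- regulator: air regulator screwed to the bench: foot 105 x 85 mm, cast body 58 mm square to 70 mm height, black bonnet 53 mm across to 112 mm. Origin on the bench, on the vertical axis of bonnet, ring and knob; z up. Inlet pipe at -y (to y=-0.10), brass coupler at +x (to x=0.075), gauge at +y. Nothing next to ring or knob stands higher than 85 mm
- knob_axis (a point): fixed point of the regulator on the axis of knob and ring, 160 mm above the bench
- knob (a joint): angle (rad, growing clockwise seen from above, 0 to 6.2) of the knob: inner and upper of the pair, black, fluted, 38 mm across, from 133 to 159 mm above the bench, white line on top. Turns stiffly (about 0.22 N m), stays where left, does not rise; 1 rad moves the needle 0.4 rad. The slack ring rides round with it
- lock_ring: lock ring, outer and lower of the pair: knurled aluminium, 64 mm across, 12 mm thick, from 117 to 129 mm above the bench, on the knob's threaded neck; origin: middle of its underside. Starts slack: turned clockwise against the knob it runs with a light drag (about 0.1 N m; at rest it may read either way) for an unknown 0.2 to 1.6 rad until it jams on the washer
- washer: springy fibre washer 55 mm across under the ring; origin: middle of its underside, 113 mm above the bench. Once the ring meets it, the torque on the ring climbs by some 1.5 N m per rad. Held at 0.35 to 0.5 N m the ring is firmly tight (it eases back a little when let go, but stays tight); under 0.3 it is loose, well over 0.6 the washer is crushed
- gauge: pressure gauge, steel case 100 mm across and 27 mm tall with the white dial facing up, its middle 118 mm from the axis to the regulator's +y, dial 78 mm above the bench; origin at the middle of its underside
- needle (a joint): angle of the gauge's black needle (36 mm long, with a broad short tail) in rad: 0 at the start of the scale, growing clockwise as the pressure rises
- set_marker (a joint): angle of the set marker, a plain brass tab 12 mm wide clipped over the gauge's rim with a narrow tongue pointing inwards over the dial, on the same scale as the needle; it marks the wanted pressure and stays put
- needle_tip (a point): the needle's tip, 36 mm from the gauge's middle
- set_tip (a point): where the needle's tip belongs: on the set marker's line, 36 mm from the gauge's middle
- glue_bottle: bystander: glue bottle, 60 mm across, 170 mm tall; origin under its middle
- sander: bystander: random orbit sander standing on its 125 mm pad, about 135 mm tall; origin under its middle
- pine_offcut: bystander: pine offcut 200 x 85 x 19 mm; origin under its middle

How it is judged:
By the outcome, as a careful person would: the job done as asked, in the order asked, and still so for the second after the job is handed in, with the robot touching nothing.
It also fails if it takes over 61 s, if anything falls off the work surface, if the arm or the gripper's body presses on something with over 40 N, if the wrist force passes 120 N, or if a joint passes its speed limit or range.

### The arm

A 7-joint arm with a two-finger parallel gripper is mounted at the origin on the work surface. World frame = base frame: x ahead of the robot, y to its left, z up, the work surface at z = 0. Lengths are in m, angles in rad, forces in N, time in s.
With the tool pointing down it reaches from about 0.4 to 0.85 m from the base axis. Payload 6.9 kg.
Tool frame: the origin (TCP) lies at the very end of the fingers, on their centre line; the grasp point (between the pads) lies 19 mm behind it; z points along the fingers, y is the line along which they close (so a half turn about z gives the same grasp; the last joint's range is limited). The gripper opens to 85 mm and grips with 20 to 120 N. Pads are 22 mm wide; open, the fingers measure 114 mm over their backs; the gripper's body (76 mm by 85 mm) begins 54 mm behind the grasp point. The pads swing forward as they close: fully open they stand 13 mm farther back than shut.
Start: joints at [-1.115, 0.507, -0.238, 1.5, 0.126, 1.149, -0.155], TCP at [0.215, 0.587, 0.231] pointing down, gripper open.
Joint ranges: [-3.08, 3.08], [-0.24, 2.05], [-1.43, 1.35], [0, 2.5], [-1.52, 4.66], [0.17, 1.96], [-2.89, 2.89]. Speed limits (rad/s): [2.39, 2.39, 3.14, 3.14, 3.14, 3.14, 3.14].

### API

Orientations are given as [roll, pitch, yaw] about the fixed x, y, z axes, in that order (R = Rz(yaw) Ry(pitch) Rx(roll)).
In Python, from rig import sense, get_image, job_done gives the robot as it stands.
- The arm moves only by the tool play_rows, never from a script. Its argument "rows" is a list that holds one entry, the list of rows, each a list of 5 numbers: the shift along the tool's x, y, z in m, then the turn about the tool's z in degrees, then the closure, from 0 (fully open) to 1 (shut). A call has exactly 8 rows; each row is the pose to reach, as a shift and turn from the pose commanded when the call began, along the tool's axes at that moment; what a row does not reach only later rows make up. A row lasts 1/12 s, in which the tool goes at most 41.7 mm and 7.16 degrees, less where a joint would pass 70% of its speed; a pose out of reach is approached as far as the arm can. A call with a gripper value outside its range is refused whole. The fingers move at their own pace and stop on an object; "newtons" is the grip in N (left out, the last holds). Time passes only in rows, so rows that repeat a pose let the fingers close, or fill a call up. It gives the time, the measured TCP pose, the force, the opening and the grip force at its end, in the units of the state.
- sense(): the state, without advancing time (a new reading comes with each control period).
- get_image(name): name is "scene" or "top"; returns a dict with "img" (384x512x3 uint8, red, green, blue), "fx", "fy", "cx", "cy" (pixels), "extrinsics" (4x4, takes a point from camera to world coordinates). Camera axes: x right, y down, z forward; pixel columns grow to the right and rows downward; lengths in m; the calibration is good to about 2 mm. A picture is of the moment at which its call begins. There is no depth.
- job_done(): hands the job in; it is judged then, once.
The state is a dict: "clock": time; "joint_positions": joint angles; "qvel": joint speeds; "effort": joint torques, N m; "eef_pos": TCP position; "tool_rot": TCP orientation; "ft_force": force on the tool from outside, world axes, zero at the start; "ft_torque": the same for the moment, N m; "width": finger opening in m; "grasp_force": force on a finger pad.
Only numpy, scipy, OpenCV 4.12 (cv2) and the standard library are available. Lean on these libraries where they do the work, as an engineer would, in place of code of your own. Each camera call takes 0.05 s, during which the arm holds its last target. There are 200 camera calls.

## Working session

There is one attempt and no reset: what is moved stays moved. The work goes in short steps, Python scripts to look and compute and a tool call to move; the robot and the scene stay as the last step left them, time stands still between calls to the robot, and variables do not carry over. Pictures are saved under pics/ and viewed, at most 10 in all, crops included, and the job is handed in when it is done.

Besides the shell and the picture viewer there is one more tool, called after "Request:" as name(argument=value, ...) on one line, values as JSON. play_rows: Moves the arm, as the interface text tells. Its arguments: {"type":"object","properties":{"rows":{"type":"array","items":{"type":"array","items":{"type":"array","items":{"type":"number"}}}},"newtons":{"type":"number"}},"required":["rows"]}

```bash
mkdir -p pics; cat > h.py <<'E'
import numpy as np, cv2
from rig import sense, get_image, job_done
def cam(n):
    d=get_image(n); return d
def ray(d,u,v,z):
    E=np.array(d["extrinsics"]); r=E[:3,:3]@np.array([(u-d["cx"])/d["fx"],(v-d["cy"])/d["fy"],1.]); o=E[:3,3]
    return o+r*(z-o[2])/r[2]
def proj(d,p):
    E=np.linalg.inv(np.array(d["extrinsics"])); c=E[:3,:3]@np.array(p)+E[:3,3]
    return d["fx"]*c[0]/c[2]+d["cx"], d["fy"]*c[1]/c[2]+d["cy"]
E
python3 - <<'E'
from h import *
print(sense())
ims=[]
for n in("scene","top"):
    d=cam(n); ims.append(d["img"][:,:,::-1]); print(n,d["fx"],d["cx"],d["cy"],np.round(d["extrinsics"],3).tolist())
    cv2.imwrite(f"pics/{n}0.png",cv2.resize(d["img"][:,:,::-1],(800,600),interpolation=cv2.INTER_CUBIC))
E
```

```text
{'clock': 0.0, 'joint_positions': array([-1.11455586,  0.50833089, -0.23754424,  1.50116115,  0.12567691,
        1.14887728, -0.15478112]), 'qvel': array([-0.00093579, -0.00121477, -0.00048937,  0.00017481,  0.00022524,
       -0.00075724,  0.00073094]), 'effort': array([ 6.79795157e-04, -6.20594788e+01, -2.18655713e+00, -2.49650359e+01,
        1.27182293e-02,  1.18096790e-02,  9.80440689e-07]), 'eef_pos': array([0.21462571, 0.58644893, 0.23042488]), 'tool_rot': array([-3.13980358e+00,  3.57986259e-06,  2.79089914e+00]), 'ft_force': array([-0.50774508,  0.17492264,  0.58918739]), 'ft_torque': array([0.0234639 , 0.04413735, 0.00849138]), 'grasp_force': 0.0, 'width': 0.08554117659795954}
scene 446.3874976645773 255.3370353040565 196.30439067922265 [[-0.706, 0.569, -0.422, 1.087], [0.708, 0.576, -0.408, 0.595], [0.011, -0.587, -0.81, 1.105], [0.0, 0.0, 0.0, 1.0]]
top 469.2320743183319 253.50075185617277 200.98054132103616 [[0.003, -0.998, 0.07, 0.485], [-1.0, -0.004, -0.007, 0.117], [0.007, -0.07, -0.998, 1.402], [0.0, 0.0, 0.0, 1.0]]
```

View pics/top0.png

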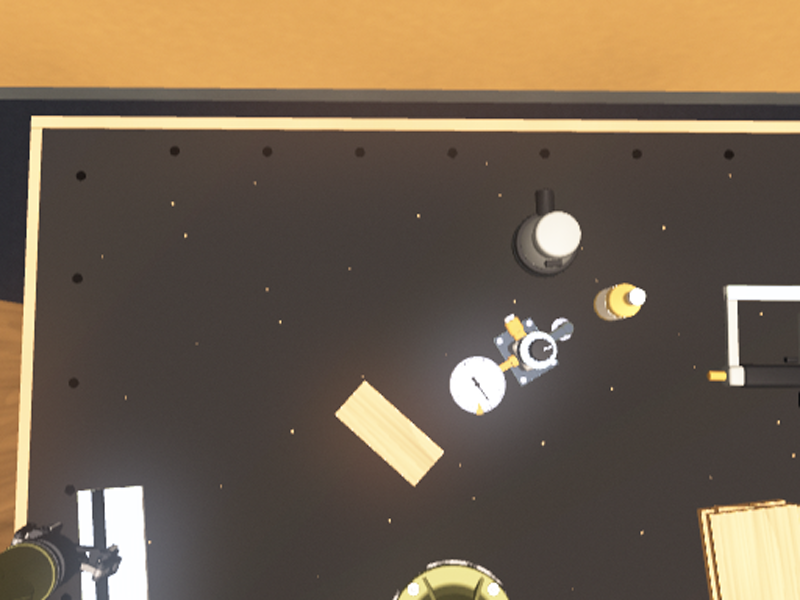

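View pics/scene0.png

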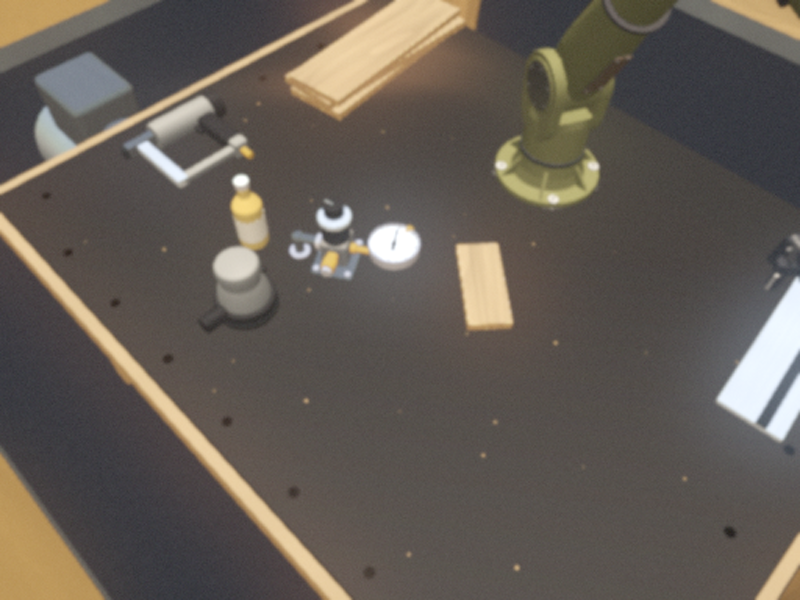

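The top view shows the knob at about (540,348), the gauge at (478,385) with the marker near (481,408), the sander at (548,240), the bottle at (620,300) and the offcut at (390,433), all in 800x600 pixels. Next I'll measure these on a crop.

```bash
python3 - <<'E'
from h import *
for i in range(1):
    d=cam("top"); im=d["img"].astype(int)
    x0,y0=280,190
    cv2.imwrite("pics/topc.png",cv2.resize(d["img"][190:280,280:400,::-1],None,fx=6.6,fy=6.6,interpolation=cv2.INTER_CUBIC))
    # white dial
    m=((im.min(2)>170)).astype(np.uint8)
    m[:, :280]=0; m[:,325:]=0; m[:215]=0; m[280:]=0
    c=max(cv2.findContours(m,0,1)[0],key=cv2.contourArea); (u,v),r=cv2.minEnclosingCircle(c)
    e=cv2.fitEllipse(cv2.convexHull(c)); print("dial",u,v,r,e, ray(d,*e[0],.078))
    for (a,b,z) in [(540,348,.159)]: print(ray(d,a*.64,b*.64,z))
    s=cam("scene"); cv2.imwrite("pics/scc.png",cv2.resize(s["img"][110:190,170:280,::-1],None,fx=7,fy=7,interpolation=cv2.INTER_CUBIC))
E
```

```text
dial 305.3729248046875 245.95303344726562 18.202392578125 ((305.2799987792969, 245.83050537109375), (35.66072463989258, 36.20539093017578), 2.111541986465454) [ 0.45255632 -0.03852336  0.078     ]
[ 0.51592343 -0.13624333  0.159     ]
```

View pics/topc.png

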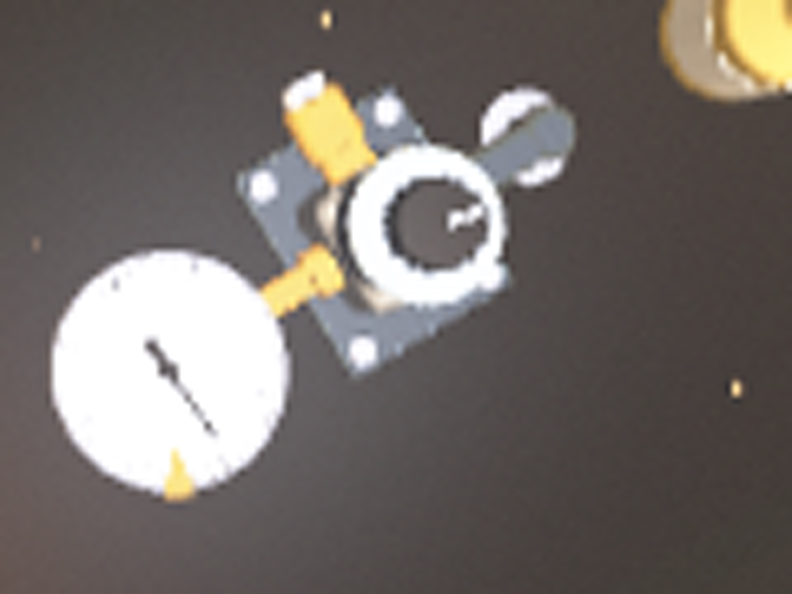

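View pics/scc.png

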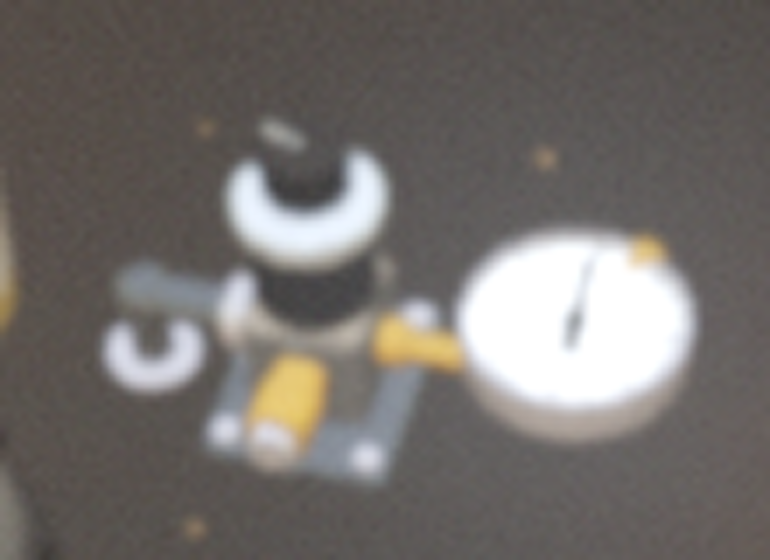

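The crop shows the needle tip at (214,434), the dial centre at (168,371), the marker tongue at (175,455) and the knob centre near (440,222). That puts the needle about 31° short of the marker, so the knob has to turn about 77°. The scene crop shows the same, and nothing blocks the ring or knob.

```bash
cat >> h.py <<'E'
K=np.array([.5159,-.1362])
def gauge(n="top",C=np.array([.4526,-.0385]),save=None):
    """needle and marker direction (deg clockwise from above), relative marker-needle"""
    d=cam(n); S=6; M=np.zeros((600,600,3),np.uint8); sc=5000
    # rectify the dial plane: 120mm square, 0.2 mm/px, col=-y,row=-x
    src=np.float32([[0,0],[600,0],[600,600],[0,600]])
    dst=np.float32([proj(d,[C[0]+.06-v/sc,C[1]+.06-u/sc,.079]) for u,v in src])
    R=cv2.warpPerspective(d["img"],cv2.getPerspectiveTransform(src,dst),(600,600),flags=cv2.INTER_CUBIC|cv2.WARP_INVERSE_MAP)
    if save: cv2.imwrite(save,R[:,:,::-1])
    I=R.astype(int); yy,xx=np.mgrid[:600,:600]-300
    white=((I.min(2)>160)&(np.hypot(xx,yy)<280)).astype(np.uint8)
    c=max(cv2.findContours(white,0,1)[0],key=cv2.contourArea); e=cv2.fitEllipse(cv2.convexHull(c))
    cx,cy=np.array(e[0])-300; rr=np.hypot(xx-cx,yy-cy); th=np.arctan2(yy-cy,xx-cx)
    g=255-I.max(2); br=(I[:,:,0]-I[:,:,2]>60)&(rr<260)&(rr>140)
    w=np.where((rr<180)&(rr>40)&(g>50)&(I[:,:,0]-I[:,:,2]<60),g,0).astype(float)
    # tip side: pixels with rr>80
    wt=w*(rr>85); a=np.degrees(np.angle((wt*np.exp(1j*th)).sum())); 
    b=np.degrees(np.angle((br*np.exp(1j*th)).sum()))
    print(n,"dial c off mm",cx/5,cy/5,"axes mm",np.array(e[1])/5,"needle",a,"n",(wt>0).sum(),"marker",b,br.sum(),"diff",b-a,"knob deg",(b-a)/.4)
E
python3 - <<'E'
from h import *
gauge("top",save="pics/rt.png"); gauge("scene",save="pics/rs.png")
d=cam("top"); im=d["img"].astype(int)
sub=np.zeros(im.shape[:2],np.uint8); sub[208:240,330:360]=1
m=((im.min(2)>150)&(sub>0)).astype(np.uint8)
c=max(cv2.findContours(m,0,1)[0],key=cv2.contourArea); e=cv2.fitEllipse(cv2.convexHull(c)); print("ring",e,ray(d,*e[0],.129))
f=np.zeros_like(m); cv2.fillPoly(f,[c],1); k=((im.max(2)<110)&(f>0)).astype(np.uint8); M=cv2.moments(k,True); print("knob",M["m10"]/M["m00"],M["m01"]/M["m00"],M["m00"],ray(d,M["m10"]/M["m00"],M["m01"]/M["m00"],.155))
E
python3 -c "
import cv2,numpy as np
cv2.imwrite('pics/r.png',cv2.resize(np.hstack([cv2.imread('pics/rt.png'),cv2.imread('pics/rs.png')]),(800,400)))"
```

```text
top dial c off mm -0.090692138671875 -0.28609619140625 axes mm [101.77479248 102.83178711] needle 55.48019996399136 n 866 marker 79.80847703173797 3661 diff 24.328277067746605 knob deg 60.82069266936651
scene dial c off mm -0.750421142578125 -0.26744384765625 axes mm [103.5753418  109.14993896] needle 0.0 n 0 marker 81.45845244898491 830 diff 81.45845244898491 knob deg 203.64613112246226
ring ((344.0279235839844, 224.62892150878906), (24.63437843322754, 28.36118507385254), 168.28982543945312) [ 0.51146575 -0.13802675  0.129     ]
knob 345.36842105263156 222.89473684210526 114.0 [ 0.51555482 -0.13643642  0.155     ]
```

View pics/r.png

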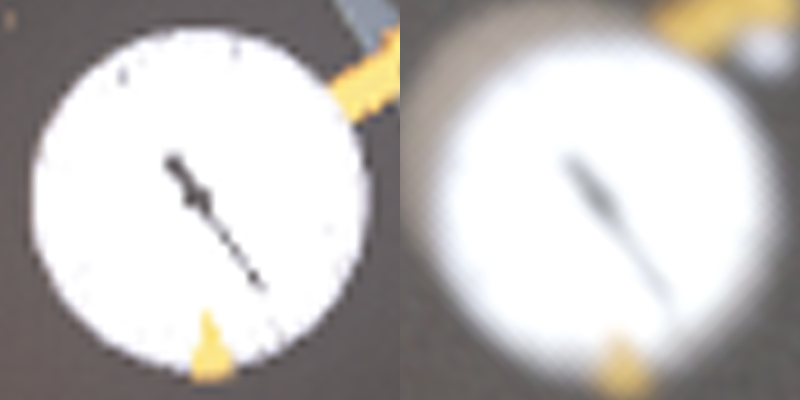

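The top view gives the needle at 55.4° and the marker at about 86.3° (the pipe contaminated my mask, so I took this off the rectified crop, using the tongue at (207,310) and the tab at (212,375)). The knob needs about 77° clockwise.

Request:
play_rows(rows=[[[-0.533,-0.576,0,0,0],[-0.533,-0.576,0,0,0],[-0.533,-0.576,0,0,0],[-0.533,-0.576,0,0,0],[-0.533,-0.576,0,0,0],[-0.533,-0.576,0,0,0],[-0.533,-0.576,0,0,0],[-0.533,-0.576,0,0,0]]])

```text
clock: 1.02
eef_pos: [0.3437, 0.2775, 0.2315]
tool_rot: [3.141, 0.0, 2.791]
ft_force: [1.6, -0.3, 0.1]
width: 0.0859
grasp_force: 0.0
```

Request:
play_rows(rows=[[[-0.306,-0.331,0,0,0],[-0.306,-0.331,0,0,0],[-0.306,-0.331,0,0,0],[-0.306,-0.331,0,0,0],[-0.306,-0.331,0,0,0],[-0.306,-0.331,0,0,0],[-0.306,-0.331,0,0,0],[-0.306,-0.331,0,0,0]]])

```text
clock: 1.68
eef_pos: [0.4721, -0.0303, 0.2317]
tool_rot: [3.141, 0.001, 2.791]
ft_force: [0.4, 0.3, -0.5]
width: 0.0858
grasp_force: 0.0
```

```bash
python3 - <<'E'
from h import *
s=sense();print(s["joint_positions"],s["eef_pos"],s["tool_rot"])
E
```

```text
[-0.01092561  0.26857771  0.0302904   1.8857578  -0.00966435  0.98652684
  1.24376515] [ 0.47211229 -0.03028736  0.23165601] [3.14128600e+00 8.13605424e-04 2.79095799e+00]
```

Request:
play_rows(rows=[[[-0.078,-0.085,0,0,0],[-0.078,-0.085,0,0,0],[-0.078,-0.085,0,0,0],[-0.078,-0.085,0.02,0,0],[-0.078,-0.085,0.04,0,0.2],[-0.078,-0.085,0.05,0,0.2],[-0.078,-0.085,0.05,0,0.2],[-0.078,-0.085,0.05,0,0.2]]])

```text
clock: 2.35
eef_pos: [0.5156, -0.1344, 0.1813]
tool_rot: [-3.142, -0.001, 2.791]
ft_force: [-0.7, 0.5, 0.7]
width: 0.0684
grasp_force: 0.0
```

```bash
python3 - <<'E'
from h import *
s=sense();print(s["joint_positions"],s["eef_pos"],s["ft_force"],s["ft_torque"])
a=cam("top")["img"][150:290,260:420];b=cam("scene")["img"][80:220,140:300]
cv2.imwrite("pics/g1.png",cv2.resize(np.hstack([a,b])[:,:,::-1],(800,350),interpolation=cv2.INTER_CUBIC))
E
```

```text
[ 0.16474164  0.4109918   0.06405164  1.81908909 -0.03241895  0.91343947
  1.46400931] [ 0.51561427 -0.13444521  0.18131698] [-0.65093061  0.52115205  0.72042218] [ 0.00125178 -0.01864089  0.05093523]
```

View pics/g1.png

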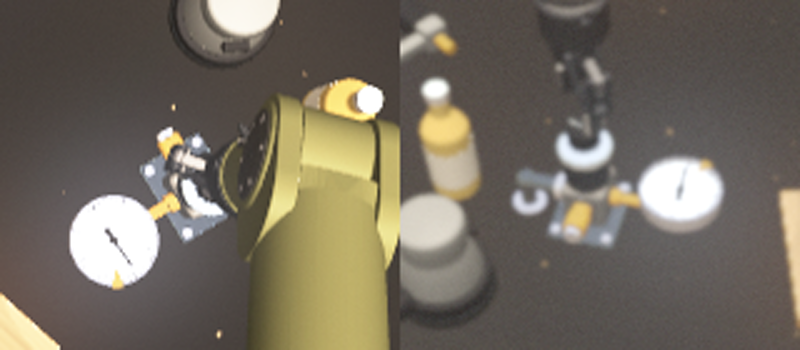

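The top view shows the whole gauge clear of the arm, at (113,240) in the pane. The scene view shows the fingers lined up over the knob at (588,130).

Request:
play_rows(rows=[[[-0.001,-0.002,0.02,0,0.2],[-0.001,-0.002,0.035,0,0.2],[-0.001,-0.002,0.047,0,0.2],[-0.001,-0.002,0.047,0,0.2],[-0.001,-0.002,0.047,0,0.6],[-0.001,-0.002,0.047,0,0.8],[-0.001,-0.002,0.047,0,0.8],[-0.001,-0.002,0.047,0,0.8]]], newtons=50)

```text
clock: 3.12
eef_pos: [0.516, -0.1396, 0.1363]
tool_rot: [-3.139, 0.003, 2.789]
ft_force: [-3.5, -5.3, 7.4]
width: 0.0366
grasp_force: 49.5
```

```bash
sed -i 's/&(rr<260)&(rr>140)/\&(rr<260)\&(rr>140)\&(np.degrees(th)>40)\&(np.degrees(th)<150)/' h.py; sed -i 's/    d=cam(n); S=6;.*sc=5000/    s=sense(); print(s["eef_pos"],np.degrees(s["tool_rot"][2]),"F",s["ft_force"],"T",s["ft_torque"],s["width"],s["grasp_force"],"q7",s["joint_positions"][6]); d=cam(n); sc=5000/' h.py
python3 -c "
from h import *
np.set_printoptions(precision=4,suppress=True)
gauge(save='pics/rt2.png')"
```

```text
[ 0.516  -0.1396  0.1363] 159.80341463610625 F [-3.5014 -5.3332  7.4054] T [-1.171   0.8027  0.0282] 0.03659221827449072 49.5290207862854 q7 1.4727756223353767
top dial c off mm -0.096636962890625 -0.27310791015625 axes mm [101.7341 102.8674] needle 55.4721276518585 n 883 marker 85.93042859288254 3300 diff 30.458300941024035 knob deg 76.14575235256008
```

Request:
play_rows(rows=[[[0,-0.002,0,0,0.8],[0,-0.002,0,6,0.8],[0,-0.002,0,13,0.8],[0,-0.002,0,20,0.8],[0,-0.002,0,27,0.8],[0,-0.002,0,34,0.8],[0,-0.002,0,40,0.8],[0,-0.002,0,40,0.8]]])

```text
clock: 3.83
eef_pos: [0.5151, -0.1407, 0.1363]
tool_rot: [3.142, 0.002, 2.085]
ft_force: [-5.2, -3.7, 10.0]
width: 0.0368
grasp_force: 50.1
```

```bash
python3 -c "
from h import *
np.set_printoptions(precision=4,suppress=True)
gauge(save='pics/rt2.png')"
```

```text
[ 0.5151 -0.1407  0.1363] 119.46032138068102 F [-5.206  -3.7256 10.0153] T [-0.8528  1.1502 -0.1814] 0.03679075642837286 50.13436675071716 q7 0.9053622159906773
top dial c off mm -0.1041259765625 -0.255682373046875 axes mm [101.7671 102.8093] needle 71.79871666209038 n 861 marker 85.90184076009028 3281 diff 14.103124097999896 knob deg 35.25781024499974
```

Request:
play_rows(rows=[[[0,-0.003,0,0,0.8],[0,-0.003,0,6,0.8],[0,-0.003,0,12,0.8],[0,-0.003,0,18,0.8],[0,-0.003,0,24,0.8],[0,-0.003,0,30,0.8],[0,-0.003,0,32,0.8],[0,-0.003,0,32,0.8]]])

```text
clock: 4.55
eef_pos: [0.5139, -0.1411, 0.1363]
tool_rot: [3.138, 0.001, 1.532]
ft_force: [-0.8, -0.7, 7.1]
width: 0.0365
grasp_force: 51.4
```

```bash
python3 -c "
from h import *
np.set_printoptions(precision=4,suppress=True)
gauge(save='pics/rt2.png')"
```

```text
[ 0.5139 -0.1411  0.1363] 87.77401949630607 F [-0.7644 -0.7194  7.0925] T [-0.1996  0.3605 -0.2385] 0.036548006342824645 51.424126625061035 q7 0.46514976384526546
top dial c off mm -0.096380615234375 -0.286651611328125 axes mm [101.7114 102.8945] needle 85.03915191122483 n 1274 marker 85.85007983931867 3588 diff 0.8109279280938324 knob deg 2.027319820234581
```

```bash
python3 -c "
import cv2
a=cv2.imread('pics/rt2.png')[250:570,180:440]; cv2.imwrite('pics/z.png',cv2.resize(a,None,fx=1.8,fy=1.8))"
```

```text
(no output)
```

View pics/z.png

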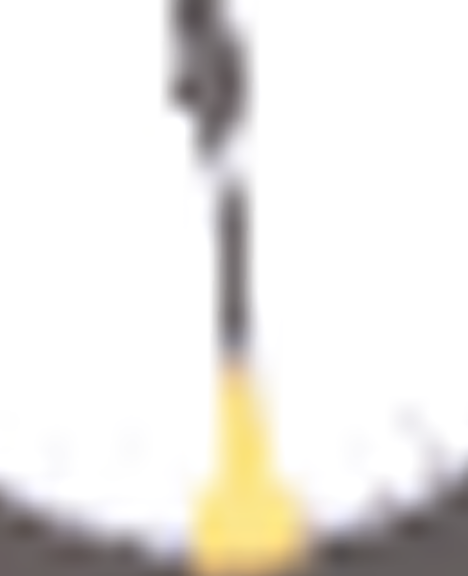

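The needle tip at (233,355) lies just short of the tongue's line, whose tip is at (238,370) and base at (248,530). It needs about 3° more knob, and then I'll let go.

Request:
play_rows(rows=[[[0,0,0,1,0.8],[0,0,0,2,0.8],[0,0,0,3,0.8],[0,0,0,3,0.8],[0,0,0,3,0.8],[0,0,0,3,0.8],[0,0,0,3,0.8],[0,0,0,3,0.8]]])

```text
clock: 5.27
eef_pos: [0.5137, -0.1411, 0.1363]
tool_rot: [3.138, 0.0, 1.482]
ft_force: [-1.6, -1.3, 8.1]
width: 0.0365
grasp_force: 51.4
```

```bash
python3 -c "
from h import *
np.set_printoptions(precision=4,suppress=True)
gauge(save='pics/rt3.png')"
```

```text
[ 0.5137 -0.1411  0.1363] 84.90961692288754 F [-1.6043 -1.2837  8.1083] T [-0.1471  0.4247 -0.0158] 0.03645093985028131 51.428672075271606 q7 0.42550756401663625
top dial c off mm -0.126458740234375 -0.283367919921875 axes mm [101.6925 102.8638] needle 85.19919605584188 n 1332 marker 85.91548424703107 3509 diff 0.716288191189193 knob deg 1.7907204779729824
```

```bash
cat > g2.py <<'E'
from h import *
np.set_printoptions(precision=4,suppress=True)
def g2(n,C=np.array([.4526,-.0385])):
    d=cam(n); sc=5000
    src=np.float32([[0,0],[600,0],[600,600],[0,600]])
    dst=np.float32([proj(d,[C[0]+.06-v/sc,C[1]+.06-u/sc,.079]) for u,v in src])
    R=cv2.warpPerspective(d["img"],cv2.getPerspectiveTransform(src,dst),(600,600),flags=cv2.INTER_LINEAR|cv2.WARP_INVERSE_MAP).astype(float)
    yy,xx=np.mgrid[:600,:600]-300
    D=np.clip(245-R.max(2),0,None)*(np.abs(R[:,:,0]-R[:,:,2])<40)
    D[D<15]=0
    B=np.clip(R[:,:,0]-R[:,:,2]-40,0,None)
    r=np.hypot(xx,yy)
    wB=B*(r>150)&(r<270) if 0 else B*((r>150)&(r<262)&(yy>0)&(np.abs(xx)<110))
    mb=np.array([(wB*xx).sum(),(wB*yy).sum()])/wB.sum()
    wN=D*(r<150); 
    pts=np.argwhere(wN>0); w=wN[wN>0]; P=pts[:,::-1]-300.; mu=(P*w[:,None]).sum(0)/w.sum()
    ev,V=np.linalg.eigh(((P-mu)*w[:,None]).T@(P-mu)); a=V[:,1]*np.sign(V[1,1])
    off=np.cross(a,mb-mu)/5
    hub=mu
    print(n,"needle axis deg",np.degrees(np.arctan2(a[1],a[0])),"centroid mm",mu/5,"marker centroid mm",mb/5,"marker ang from 0",np.degrees(np.arctan2(mb[1],mb[0])),"marker offset from needle line mm",off,"=> deg",np.degrees(off/(np.linalg.norm(mb)/5)))
if __name__=="__main__":
    g2("top");g2("scene")
E
python3 g2.py
```

```text
top needle axis deg 83.66852833331214 centroid mm [-0.2949  2.4423] marker centroid mm [ 3.0713 45.1361] marker ang from 0 86.1072673659732 marker offset from needle line mm 1.362597860955765 => deg 1.7256912066034906
scene needle axis deg 78.41512400158281 centroid mm [-0.0845 -2.7523] marker centroid mm [ 6.5287 49.2879] marker ang from 0 82.45450439891457 marker offset from needle line mm 3.972182483169746 => deg 4.577566343095195g2.py:18: DeprecationWarning: Arrays of 2-dimensional vectors are deprecated. Use arrays of 3-dimensional vectors instead. (deprecated in NumPy 2.0)
  off=np.cross(a,mb-mu)/5
```

Request:
play_rows(rows=[[[0,0,0,1,0.8],[0,0,0,2,0.8],[0,0,0,2,0.8],[0,0,0,2,0.8],[0,0,0,2,0.8],[0,0,0,2,0.8],[0,0,0,2,0.8],[0,0,0,2,0.8]]])

```text
clock: 6.08
eef_pos: [0.5137, -0.1411, 0.1363]
tool_rot: [3.138, 0.0, 1.447]
ft_force: [-1.7, 0.1, 9.0]
width: 0.0363
grasp_force: 51.5
```

```bash
python3 -W ignore -c "
from g2 import *
gauge(save='pics/rt4.png');g2('top');g2('scene')"
```

```text
[ 0.5137 -0.1411  0.1363] 82.90771445096594 F [-1.7048  0.0643  8.9673] T [-0.1438  0.477  -0.0132] 0.03629371618807836 51.450233459472656 q7 0.39776792668289074
top dial c off mm -0.121429443359375 -0.245294189453125 axes mm [101.7447 102.8261] needle 85.34933286393941 n 1314 marker 85.9173593060676 3515 diff 0.5680264421281862 knob deg 1.4200661053204655
top needle axis deg 84.17439801392004 centroid mm [-0.3638  1.8993] marker centroid mm [ 3.09   45.2015] marker ang from 0 86.08928865206346 marker offset from needle line mm 0.9592206036736762 => deg 1.2130431543031714
scene needle axis deg 78.87741248529142 centroid mm [-0.0817 -3.1059] marker centroid mm [ 6.5152 49.2792] marker ang from 0 82.4685770477445 marker offset from needle line mm 3.632539481591448 => deg 4.187035270903882
```

```bash
python3 -c "
from h import *
a=cam('top')['img'][222:270,283:331];b=cam('scene')['img'][138:178,232:272]
f=lambda i:cv2.resize(i[:,:,::-1],(400,400),interpolation=cv2.INTER_CUBIC)
cv2.imwrite('pics/c5.png',np.hstack([f(a),f(b)]))"
```

```text
(no output)
```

View pics/c5.png

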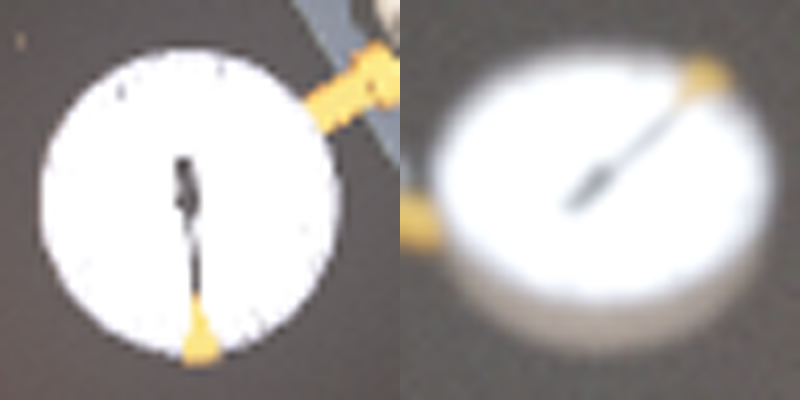

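In the top pane the needle line runs from tail (183,160) to tip (197,295) and meets the tongue at (197,298), with the tab at (201,355). The scene pane agrees, with tip (683,103) and tab (706,78). The knob is set, so I'll open up and drop to the ring.

Request:
play_rows(rows=[[[0,0,0,0,0.5],[0,0,0,0,0],[0,0,0,0,0],[0,0,0,0,0],[0,0,0,0,0],[0,0,0,0,0],[0,0,0,0,0],[0,0,0,0,0]]])

```text
clock: 7.0
eef_pos: [0.5127, -0.1404, 0.1342]
tool_rot: [-3.141, 0.0, 1.447]
ft_force: [-0.3, 0.6, 0.2]
width: 0.0855
grasp_force: 0.0
```

```bash
python3 -W ignore -c "
from g2 import *
gauge();g2('top')"
```

```text
[ 0.5127 -0.1404  0.1342] 82.90384311103165 F [-0.3494  0.6371  0.1615] T [-0.0408 -0.0183 -0.0245] 0.08554277012618959 0.0 q7 0.3976926151788625
top dial c off mm -0.13310546875 -0.25228271484375 axes mm [101.7208 102.8372] needle 85.32743095685686 n 1311 marker 85.90705575235583 3507 diff 0.5796247954989724 knob deg 1.449061988747431
top needle axis deg 84.17765999063023 centroid mm [-0.3669  1.8636] marker centroid mm [ 3.0833 45.1972] marker ang from 0 86.09743792107827 marker offset from needle line mm 0.9635739110472876 => deg 1.218674485510291
```

Request:
play_rows(rows=[[[0,0.001,0.01,0,0],[0,0.001,0.02,0,0],[0,0.001,0.03,0,0],[0,0.001,0.03,0,0],[0,0.001,0.03,0,0.3],[0,0.001,0.03,0,0.5],[0,0.001,0.03,0,0.5],[0,0.001,0.03,0,0.5]]], newtons=40)

```text
clock: 7.77
eef_pos: [0.5138, -0.1408, 0.1046]
tool_rot: [3.141, 0.0, 1.447]
ft_force: [-0.7, 0.3, -0.4]
width: 0.0627
grasp_force: 44.0
```

```bash
cat > st.py <<'E'
from h import *
np.set_printoptions(precision=4,suppress=True)
T=[]
for i in range(4):
    s=sense(); T.append(s["ft_torque"][2]); 
    if i<3: get_image("top")
print(s["clock"],s["eef_pos"],"yaw",np.degrees(s["tool_rot"][2]),"F",s["ft_force"],"Tz",np.array(T),s["width"],s["grasp_force"],"e7",s["effort"][6],"q7",s["joint_positions"][6])
E
python3 st.py
```

```text
7.9167 [ 0.5138 -0.1408  0.1046] yaw 82.89113303327744 F [-1.3865 -1.0658  1.5366] Tz [-0.0212 -0.056  -0.0312 -0.0274] 0.062386268342781076 44.05482888221741 e7 0.023391632130369544 q7 0.4221844340254028
```

Request:
play_rows(rows=[[[0,0,0,2,0.5],[0,0,0,4,0.5],[0,0,0,6,0.5],[0,0,0,8,0.5],[0,0,0,10,0.5],[0,0,0,12,0.5],[0,0,0,12,0.5],[0,0,0,12,0.5]]])

```text
clock: 8.58
eef_pos: [0.5134, -0.1407, 0.1045]
tool_rot: [-3.141, 0.0, 1.238]
ft_force: [-2.5, 1.0, 3.6]
width: 0.0628
grasp_force: 44.3
```

```bash
python3 st.py; python3 -W ignore g2.py
```

```text
8.7333 [ 0.5134 -0.1407  0.1045] yaw 70.93510085195933 F [-2.2357  1.24    4.047 ] Tz [-0.0789 -0.086  -0.0799  0.0153] 0.062415473566335034 44.36854541301727 e7 0.03122135647572577 q7 0.2622921476155705
top needle axis deg 84.17239502112099 centroid mm [-0.3667  1.8858] marker centroid mm [ 3.092  45.1856] marker ang from 0 86.08542170376143 marker offset from needle line mm 0.9556908181584205 => deg 1.208996673247658
scene needle axis deg 79.11552284334499 centroid mm [-0.0664 -3.1229] marker centroid mm [ 6.4973 49.288 ] marker ang from 0 82.49035567854112 marker offset from needle line mm 3.4511016911466883 => deg 3.977387135812816
```

Request:
play_rows(rows=[[[0,0,0,2,0.5],[0,0,0,4,0.5],[0,0,0,6,0.5],[0,0,0,8,0.5],[0,0,0,10,0.5],[0,0,0,10,0.5],[0,0,0,10,0.5],[0,0,0,10,0.5]]])

```text
clock: 9.5
eef_pos: [0.5131, -0.1405, 0.1044]
tool_rot: [-3.141, -0.0, 1.063]
ft_force: [-4.1, 0.7, 6.2]
width: 0.0627
grasp_force: 44.7
```

```bash
sed -i 's/range(4)/range(6)/;s/i<3/i<5/' st.py; python3 st.py
```

```text
9.75 [ 0.5132 -0.1405  0.1045] yaw 60.913723283297834 F [-5.1322  0.0546  6.2589] Tz [-0.0776 -0.0609 -0.0521 -0.0805 -0.1037 -0.0657] 0.06239416847436945 44.65608894824982 e7 0.08875373750925064 q7 0.1284195695850589
```

Request:
play_rows(rows=[[[0,0,0,2,0.5],[0,0,0,4,0.5],[0,0,0,6,0.5],[0,0,0,8,0.5],[0,0,0,10,0.5],[0,0,0,10,0.5],[0,0,0,10,0.5],[0,0,0,10,0.5]]])

```text
clock: 10.42
eef_pos: [0.5129, -0.1404, 0.1045]
tool_rot: [-3.14, 0.0, 0.889]
ft_force: [-5.5, 0.9, 7.5]
width: 0.0624
grasp_force: 44.7
```

```bash
python3 st.py
```

```text
10.6667 [ 0.5129 -0.1404  0.1044] yaw 50.915200746807166 F [-5.2345  1.2997  8.0255] Tz [-0.1254 -0.1096 -0.0874 -0.126  -0.0594 -0.0803] 0.062360216168634956 44.74532425403595 e7 0.08762986399233341 q7 -0.005034448273929531
```

Request:
play_rows(rows=[[[0,0,0,2,0.5],[0,0,0,4,0.5],[0,0,0,6,0.5],[0,0,0,8,0.5],[0,0,0,10,0.5],[0,0,0,10,0.5],[0,0,0,10,0.5],[0,0,0,10,0.5]]])

```text
clock: 11.33
eef_pos: [0.5127, -0.1401, 0.1044]
tool_rot: [-3.14, 0.0, 0.714]
ft_force: [-5.6, 2.0, 8.5]
width: 0.0622
grasp_force: 44.8
```

```bash
python3 st.py
```

```text
11.5833 [ 0.5127 -0.1401  0.1044] yaw 40.92155451652129 F [-5.9073  1.8691  8.0121] Tz [-0.0879 -0.0739 -0.0648 -0.052  -0.0456 -0.1643] 0.06240897048832974 44.83214199542999 e7 0.08694472024217248 q7 -0.1384239360527199
```

Request:
play_rows(rows=[[[0,0,0,2,0.5],[0,0,0,4,0.5],[0,0,0,6,0.5],[0,0,0,8,0.5],[0,0,0,10,0.5],[0,0,0,10,0.5],[0,0,0,10,0.5],[0,0,0,10,0.5]]])

```text
clock: 12.25
eef_pos: [0.5125, -0.1399, 0.1044]
tool_rot: [-3.139, 0.001, 0.54]
ft_force: [-7.0, 2.8, 10.9]
width: 0.0623
grasp_force: 44.9
```

```bash
python3 st.py
```

```text
12.5 [ 0.5125 -0.1399  0.1044] yaw 30.925207115976015 F [-7.1769  3.5162  9.6442] Tz [-0.1115 -0.0251 -0.1344 -0.112  -0.0607 -0.0642] 0.06220265630911143 44.918044209480286 e7 0.08643714711070061 q7 -0.2718934912457824
```

Request:
play_rows(rows=[[[-0.001,-0.001,0,2,0.5],[-0.001,-0.001,0,4,0.5],[-0.001,-0.001,0,6,0.5],[-0.001,-0.001,0,8,0.5],[-0.001,-0.001,0,10,0.5],[-0.001,-0.001,0,10,0.5],[-0.001,-0.001,0,10,0.5],[-0.001,-0.001,0,10,0.5]]])

```text
clock: 13.17
eef_pos: [0.5123, -0.1396, 0.1044]
tool_rot: [-3.141, -0.0, 0.366]
ft_force: [-2.2, 3.6, 6.4]
width: 0.0625
grasp_force: 44.7
```

```bash
python3 st.py
```

```text
13.4167 [ 0.5123 -0.1397  0.1044] yaw 20.950582728297526 F [-4.1812  2.1407  6.1199] Tz [-0.066  -0.0767 -0.054  -0.1341 -0.1247 -0.1184] 0.06256685922236457 44.66251194477081 e7 0.09104526601731777 q7 -0.4048527919994088
```

Request:
play_rows(rows=[[[0,0,0,2,0.5],[0,0,0,4,0.5],[0,0,0,6,0.5],[0,0,0,8,0.5],[0,0,0,10,0.5],[0,0,0,10,0.5],[0,0,0,10,0.5],[0,0,0,10,0.5]]])

```text
clock: 14.08
eef_pos: [0.5122, -0.1394, 0.1044]
tool_rot: [-3.14, -0.0, 0.191]
ft_force: [-3.5, 3.6, 6.3]
width: 0.0628
grasp_force: 44.7
```

```bash
python3 st.py
```

```text
14.3333 [ 0.5122 -0.1393  0.1044] yaw 10.96614552438505 F [-3.1833  3.6456  7.6055] Tz [-0.078  -0.0997 -0.0893 -0.0967 -0.0732 -0.0914] 0.06283724182176063 44.74188566207886 e7 0.09024057537317276 q7 -0.5386849241937817
```

Request:
play_rows(rows=[[[0,0,0,2,0.5],[0,0,0,4,0.5],[0,0,0,6,0.5],[0,0,0,8,0.5],[0,0,0,10,0.5],[0,0,0,10,0.5],[0,0,0,10,0.5],[0,0,0,10,0.5]]])

```text
clock: 15.0
eef_pos: [0.5122, -0.1391, 0.1044]
tool_rot: [-3.14, 0.0, 0.017]
ft_force: [-4.4, 2.7, 8.8]
width: 0.0625
grasp_force: 44.8
```

```bash
python3 st.py; python3 -W ignore g2.py
```

```text
15.25 [ 0.5122 -0.1391  0.1044] yaw 0.9754979648696032 F [-3.8261  4.2155  8.1014] Tz [-0.0828 -0.0825 -0.0438 -0.0645 -0.1117 -0.1084] 0.06241517498801812 44.81365084648132 e7 0.08179242722690105 q7 -0.6729100263645241
top needle axis deg 77.4196440454753 centroid mm [1.1891 5.725 ] marker centroid mm [nan nan] marker ang from 0 nan marker offset from needle line mm nan => deg nan
scene needle axis deg 78.47772556777527 centroid mm [-0.0902 -3.1172] marker centroid mm [ 6.562 49.3  ] marker ang from 0 82.41835081263137 marker offset from needle line mm 3.952130459312612 => deg 4.552953869070123
```

Request:
play_rows(rows=[[[0,0,0,2,0.5],[0,0,0,4,0.5],[0,0,0,6,0.5],[0,0,0,8,0.5],[0,0,0,10,0.5],[0,0,0,10,0.5],[0,0,0,10,0.5],[0,0,0,10,0.5]]])

```text
clock: 16.02
eef_pos: [0.5121, -0.1388, 0.1044]
tool_rot: [-3.139, 0.001, -0.157]
ft_force: [-4.6, 5.2, 8.9]
width: 0.0623
grasp_force: 44.9
```

```bash
python3 st.py; python3 -W ignore g2.py|tail -1
```

```text
16.2667 [ 0.5121 -0.1388  0.1044] yaw -8.981646622348176 F [-4.2156  4.2948  9.0316] Tz [0.1661 0.0972 0.116  0.0767 0.1365 0.1125] 0.06208870166034146 44.905961751937866 e7 -0.11399685172364116 q7 -0.8074761365535584
scene needle axis deg 78.23224558148237 centroid mm [-0.0672 -3.158 ] marker centroid mm [ 6.5408 49.2555] marker ang from 0 82.43574337482728 marker offset from needle line mm 4.220315107751162 => deg 4.866499745445988
```

Request:
play_rows(rows=[[[0,0,0,0.5,0.5],[0,0,0,1,0.5],[0,0,0,1.5,0.5],[0,0,0,2,0.5],[0,0,0,2.5,0.5],[0,0,0,3,0.5],[0,0,0,3.5,0.5],[0,0,0,4,0.5]]])

```text
clock: 17.03
eef_pos: [0.5121, -0.1387, 0.1044]
tool_rot: [-3.139, 0.001, -0.226]
ft_force: [-4.1, 5.4, 9.5]
width: 0.0624
grasp_force: 44.8
```

```bash
python3 st.py
```

```text
17.2833 [ 0.5121 -0.1387  0.1044] yaw -12.963987305913431 F [-4.1591  4.8299  8.0363] Tz [0.4181 0.3248 0.2213 0.22   0.1898 0.2565] 0.06250254776723611 44.85799491405487 e7 -0.2011800091713667 q7 -0.8615114456728744
```

Request:
play_rows(rows=[[[0,0,0,0.5,0.5],[0,0,0,1,0.5],[0,0,0,1.5,0.5],[0,0,0,2,0.5],[0,0,0,2.5,0.5],[0,0,0,3,0.5],[0,0,0,3.5,0.5],[0,0,0,3.5,0.5]]])

```text
clock: 17.95
eef_pos: [0.5121, -0.1386, 0.1044]
tool_rot: [-3.139, 0.002, -0.287]
ft_force: [-4.7, 4.9, 10.6]
width: 0.0624
grasp_force: 44.9
```

```bash
python3 st.py
```

```text
18.2 [ 0.5121 -0.1386  0.1044] yaw -16.450763557499133 F [-4.734   5.676  10.0576] Tz [0.3326 0.2549 0.2811 0.2334 0.3105 0.3216] 0.06249204500090033 44.883953332901 e7 -0.27903000824153423 q7 -0.9088967881219059
```

Request:
play_rows(rows=[[[0,0,0,0.5,0.5],[0,0,0,1,0.5],[0,0,0,1.5,0.5],[0,0,0,2,0.5],[0,0,0,2.5,0.5],[0,0,0,3,0.5],[0,0,0,3.5,0.5],[0,0,0,4,0.5]]])

```text
clock: 18.87
eef_pos: [0.5121, -0.1385, 0.1044]
tool_rot: [-3.139, 0.002, -0.357]
ft_force: [-5.4, 5.6, 9.9]
width: 0.0623
grasp_force: 44.9
```

```bash
python3 st.py; python3 -W ignore g2.py|tail -1
```

```text
19.1167 [ 0.5121 -0.1384  0.1044] yaw -20.431825121377514 F [-4.6144  5.5183  9.5752] Tz [0.5527 0.4584 0.3743 0.4026 0.4292 0.3582] 0.0627171592699234 44.91391360759735 e7 -0.36747305653989315 q7 -0.9631547528791291
scene needle axis deg 78.69498422226594 centroid mm [-0.0733 -3.1892] marker centroid mm [ 6.5409 49.2824] marker ang from 0 82.43976667949484 marker offset from needle line mm 3.8002529935127867 => deg 4.379775436454543
```

The ring now reads about 0.4 N m while held. Letting go and lifting.

Request:
play_rows(rows=[[[0,0,0,0,0.3],[0,0,0,0,0],[0,0,0,0,0],[0,0,0,0,0],[0,0,0,0,0],[0,0,-0.01,0,0],[0,0,-0.03,0,0],[0,0,-0.06,0,0]]])

```text
clock: 19.88
eef_pos: [0.5112, -0.1398, 0.1638]
tool_rot: [3.141, 0.004, -0.36]
ft_force: [0.4, 0.3, -0.1]
width: 0.0855
grasp_force: 0.0
```

Request:
play_rows(rows=[[[0,0,-0.04,0,0],[0,0,-0.08,0,0],[-0.02,-0.02,-0.1,0,0],[-0.06,-0.02,-0.1,0,0],[-0.1,-0.02,-0.1,0,0],[-0.12,-0.02,-0.1,0,0],[-0.12,-0.02,-0.1,0,0],[-0.12,-0.02,-0.1,0,0]]])

```text
clock: 20.55
eef_pos: [0.4067, -0.0788, 0.265]
tool_rot: [-3.139, -0.001, -0.358]
ft_force: [0.1, 0.1, 1.0]
width: 0.0854
grasp_force: 0.0
```

```bash
python3 -W ignore -c "
from g2 import *
gauge(); g2('top'); g2('scene')
a=cam('top')['img'][150:290,260:420];b=cam('scene')['img'][80:220,140:300]
cv2.imwrite('pics/f.png',cv2.resize(np.hstack([a,b])[:,:,::-1],(800,350),interpolation=cv2.INTER_CUBIC))"
```

```text
[ 0.4067 -0.0788  0.265 ] -20.534328282008904 F [0.1447 0.12   0.9934] T [ 0.0056 -0.0276  0.0716] 0.08535141924441807 0.0 q7 -1.3045981229357642
top dial c off mm -0.155279541015625 -0.36060791015625 axes mm [101.5511 102.8381] needle 71.50975881171001 n 7058 marker 88.67180440877505 491 diff 17.16204559706503 knob deg 42.90511399266258
top needle axis deg 73.0831945806685 centroid mm [ 3.6937 11.1136] marker centroid mm [ 1.5381 49.9284] marker ang from 0 88.23545073205851 marker offset from needle line mm 13.356762509495272 => deg 15.320400910920862
scene needle axis deg 79.62291347780915 centroid mm [-0.0647 -3.0391] marker centroid mm [ 6.5745 49.2708] marker ang from 0 82.39952790026241 marker offset from needle line mm 2.8916894530835906 => deg 3.3331287012106734
```

View pics/f.png

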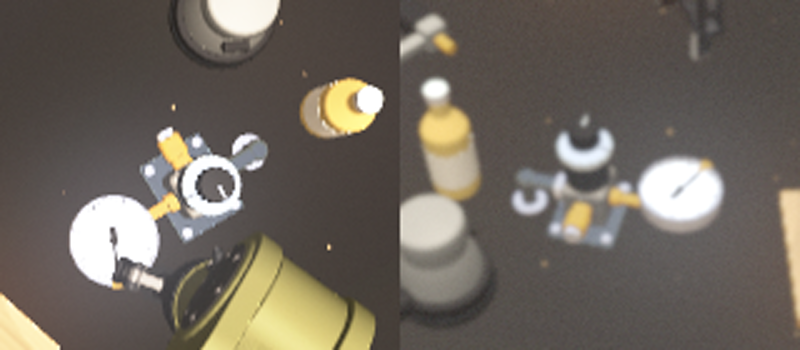

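The regulator, bottle, sander and offcut are undisturbed, but the gripper at (125,270) covers part of the dial in the top pane. I'll step aside for a clear check.

Request:
play_rows(rows=[[[0,0.04,-0.02,0,0],[0,0.08,-0.03,0,0],[0,0.12,-0.03,0,0],[0,0.14,-0.03,0,0],[0,0.14,-0.03,0,0],[0,0.14,-0.03,0,0],[0,0.14,-0.03,0,0],[0,0.14,-0.03,0,0]]])

```text
clock: 21.47
eef_pos: [0.3583, -0.2096, 0.294]
tool_rot: [3.141, 0.001, -0.358]
ft_force: [-0.8, -0.2, 0.0]
width: 0.0855
grasp_force: 0.0
```

```bash
python3 -W ignore -c "
from g2 import *
gauge(); g2('top'); g2('scene')
a=cam('top')['img'][222:270,283:331];b=cam('scene')['img'][138:178,232:272]
f=lambda i:cv2.resize(i[:,:,::-1],(400,400),interpolation=cv2.INTER_CUBIC)
cv2.imwrite('pics/f2.png',np.hstack([f(a),f(b)]))"
```

```text
[ 0.3583 -0.2096  0.294 ] -20.529224063951062 F [-0.752  -0.164   0.0178] T [-0.0215  0.0478 -0.0687] 0.08546268056719013 0.0 q7 -1.0679286573591467
top dial c off mm -0.102899169921875 -0.281787109375 axes mm [101.7848 102.9209] needle 85.39015957911039 n 1312 marker 85.94094455911024 3493 diff 0.5507849799998468 knob deg 1.376962449999617
top needle axis deg 84.15622461322053 centroid mm [-0.3808  1.8577] marker centroid mm [ 3.0765 45.2132] marker ang from 0 86.10740139062389 marker offset from needle line mm 0.9750018428869751 => deg 1.2327076062923354
scene needle axis deg 79.40314066176363 centroid mm [-0.0819 -3.1142] marker centroid mm [ 6.5193 49.2633] marker ang from 0 82.46149797251593 marker offset from needle line mm 3.1434771803749753 => deg 3.624429801804958
```

View pics/f2.png

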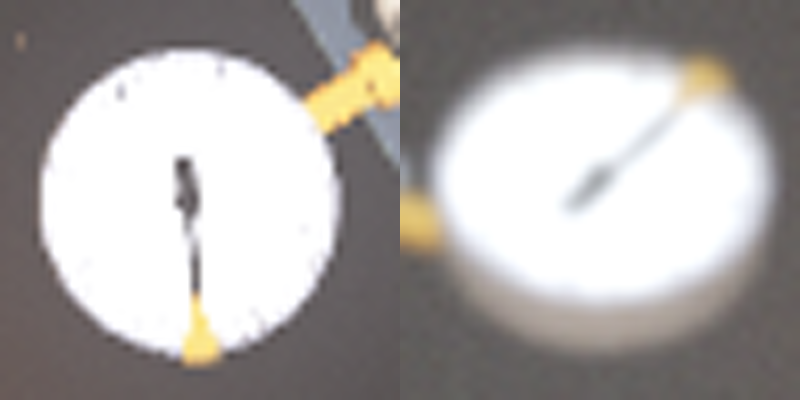

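The needle hasn't moved: its tip at (197,295) still meets the tongue at (197,298), and the ring is tight. Handing in.

```bash
python3 -c "
from rig import job_done
print(job_done())"
```

```text
the job is handed in; nothing more can be done
None
```

The job is handed in at about 22 s on the robot's clock: the needle is on the set marker to within about 1° by the top camera, the lock ring was left at about 0.4 N m with the needle unmoved by the tightening, and I saw nothing else on the bench moved.

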